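# Snap the retaining clip onto the dosing pump's shaft

### The arm

A 6-joint arm with a two-finger parallel gripper is mounted at the origin on the work surface. World frame = base frame: x ahead of the robot, y to its left, z up, the work surface at z = 0. Lengths are in mm, angles in degrees, forces in N, time in s.
With the tool pointing down it reaches from about 325 to 1000 mm from the base axis. Payload 5.1 kg.
Tool frame: the origin (TCP) lies midway between the tips of the shut fingers; the grasp point (between the pads) lies 19 mm behind it (hold_point_z is the z of the grasp point in the tool frame, in mm); z points along the fingers, y is the direction in which the jaws open and shut (so a half turn about z gives the same grasp; the last joint's range is limited). The gripper opens to 85 mm and grips with 20 to 120 N. Pads are 22 mm wide; open, the fingers measure 114 mm over their backs; the gripper's body (76 mm by 85 mm) begins 54 mm behind the grasp point. The pads swing forward as they close: fully open they stand 13 mm farther back than shut.
Start: joints at [61.501, 7.093, 94.555, -0, 78.352, -4.733], TCP at [261.973, 594.857, 231.322] pointing down, gripper open.
Joint ranges: [-149.61, 149.61], [-58.7, 133.49], [1.44, 155.28], [-77.14, 257.14], [18.33, 153.61], [-166.67, 166.67]. Speed limits (degrees/s): [147.25, 147.25, 180, 180, 180, 180].

### API

Orientations are given as [roll, pitch, yaw] about the fixed x, y, z axes, in that order (R = Rz(yaw) Ry(pitch) Rx(roll)).
In Python, from workcell import * gives the robot as it stands. The module is installed in compiled form; this text tells all that it offers.
- The arm moves only by the shell command python3 -m pendant 'ROWS'. ROWS is a JSON object of lists of equal length, an entry for each row: "hand": the closure in counts, from 0 (fully open) to 255 (shut); "offset": the shift along the world's x, y, z in cm, a list of three; "delta_rot": the turn, a rotation vector about the world's x, y, z in rad, a list of three. A call has exactly 10 rows; each row shifts and turns the commanded pose from where the row before left it; what a row does not reach is not made up. A row lasts 1/12 s, in which the tool goes at most 41.7 mm and 7.16 degrees, less where a joint would pass 70% of its speed; a pose out of reach is approached as far as the arm can. A call with a gripper value outside its range is refused whole. The fingers move at their own pace and stop on an object; the grip force is fixed at half the most. Time passes only in rows, so rows that do not move let the fingers close, or fill a call up. It gives the time, the measured TCP pose, the force and the opening at its end, in the units of the state.
- get_obs(): the state, without advancing time (a new reading comes with each control period).
- camera(name): name is "scene" or "top"; returns a dict with "color" (480x640x3 uint8, red, green, blue), "range_z" (480x640 float32, mm along the optical axis (not along the pixel's ray), 0 where there is no reading), "fx", "fy", "cx", "cy" (pixels), "xyz" and "rotation" of the camera in the world. Camera axes: x right, y up, looking along -z (the intrinsics and any distortion apply to the point x, -y, -z); pixel columns grow to the right and rows downward; lengths in mm; the calibration is good to about 2 mm. A picture is of the moment at which its call begins.
- hand_in(): hands the job in, once; it reports no verdict.
The state is a dict: "t": time; "joint_pos": joint angles; "qvel": joint speeds; "joint_torque": joint torques, N m; "eef_pos": TCP position; "orientation": TCP orientation; "contact_force": force on the tool from outside, world axes, zero at the start; "torque": the same for the moment, N m; "finger_gap": finger opening in mm.
Only numpy, scipy, OpenCV 4.12 (cv2) and the standard library are available. Lean on these libraries where they do the work, as an engineer would, in place of code of your own. Each camera call takes 0.05 s, during which the arm holds its last target.

### The job

The dosing pump has been washed and its shaft still lacks its retaining clip. Take the large open spring clip by its black lug, push it sideways, mouth first, into the groove of the shaft stub on top of the pump until it snaps fully home, and leave it there. The small clip belongs to another pump: leave it where it lies.

Things in the scene. Friction and masses are not known exactly. Their poses are not given: they have to be found in the camera images.
- clip: Large steel spring clip lying flat: a C from above, 88 mm long with tail and lug, 52 wide, 10 thick. Origin: underside, centre of the seat (shaft axis when home); x points out of the mouth, z up. Yaw varies. Rigid back bar at x -25 to -12; two sprung jaws reach to x +34; mouth 41 wide in front, throat 17 at x +10. Pushed on with 4 to 12 N, the jaws spread and close behind the shaft. 0.1 kg.
- lug (a point): Middle of the top of the large clip's black grip lug, an upright post 16 x 16 mm, 40 mm high above the clip's underside, 46 mm behind the clip's origin (x -46, y 0), its faces along the clip's x and y. Only a 12 mm wide, 10 mm thick tail joins it to the clip, so fingers have room on either side of it (across y) nearly down to the table.
- groove (a point): Point on the upright shaft's axis at the bottom of its groove, level with the flat top of the pump's round cover (128 mm across, clear around the shaft), 70 mm above the table. Groove: 24 mm diameter, 20 high; above it a head of 34 diameter, 14 high. The clip may come from any side, and may sit anywhere in the groove's height. The pump is fixed; its place varies.
- small_clip: Small clip, the same shape at little over half the size (49 mm long, 29 wide, 8 thick, lug 10 x 10 and 24 high). Origin and axes as on the large clip. It lies on the table on the other side of the pump (left or right, it varies) and is to be left alone.

How it is judged (in metres and radians):
At the end, for the whole second after the job is handed in: The large clip is snapped home in the groove, released, at rest: shaft axis within 7 mm of the clip's origin along the clip's x and 10 mm along its y; underside 4 mm below to 14 mm above the cover's top; tilt under 0.2 rad; small clip within 20 mm of where it lay (x of groove in the frame of clip between -0.007 and 0.007 m and y of groove in the frame of clip between -0.01 and 0.01 m and z of clip in the frame of groove between -0.004 and 0.014 m and angle between clip's own z axis and vertical below 0.2 rad and linear speed of clip below 0.02 m/s and distance of small_clip from where it was at the start of the episode below 0.02 m); the robot touches nothing.
It fails at once if the small clip is moved by more than 20 mm (distance of small_clip from where it was at the start of the episode above 0.02 m).
It also fails if it takes over 42 s, if anything falls off the work surface, if the arm or the gripper's body presses on something with over 40 N, if the wrist force passes 120 N, or if a joint passes its speed limit or range.

## Working session

There is one attempt and no reset: what is moved stays moved. The work goes in short steps, Python scripts to look and compute and a shell command to move; the robot and the scene stay as the last step left them, time stands still between calls to the robot, and variables do not carry over. Pictures are saved under pics/ and viewed, and the job is handed in when it is done.

```bash
mkdir -p pics; cat > h.py <<'E'
from workcell import *
import numpy as np, cv2
def pts(c):
    K=np.array([[c['fx'],0,c['cx']],[0,c['fy'],c['cy']],[0,0,1]])
    v,u=np.mgrid[0:480,0:640]; z=c['range_z']
    P=np.stack([(u-c['cx'])/c['fx']*z,-(v-c['cy'])/c['fy']*z,-z],-1)
    R=np.array(c['rotation']); 
    return P@R.T+np.array(c['xyz'])
def save(c,n): cv2.imwrite('pics/'+n,c['color'][:,:,::-1])
E
python3 - <<'E'
from h import *
for n in('top','scene'):
    c=camera(n); save(c,n+'1.png'); print(n,[ (k,c[k]) for k in c if k not in('color','range_z')])
    np.save(n+'_p.npy',pts(c)); np.save(n+'_c.npy',c['color'])
print(get_obs())
E
```

```text
top [('fx', 589.380125567154), ('fy', 589.380125567154), ('cx', 314.64110880761615), ('cy', 225.53676588226836), ('xyz', array([4.39190706e+02, 5.52154383e-02, 9.56466847e+02])), ('rotation', array([  6.95732304,   1.07254359, -91.09596675]))]Traceback (most recent call last):
  File "<stdin>", line 4, in <module>
  File "h.py", line 8, in pts
    return P@R.T+np.array(c['xyz'])
           ~~~~~^~~~~~~~~~~~~~~~~~~
ValueError: operands could not be broadcast together with shapes (480,640) (3,)
```

```bash
sed -i "s/R=np.array(c\['rotation'\]); */from scipy.spatial.transform import Rotation as Ro; R=Ro.from_euler('xyz',c['rotation'],degrees=True).as_matrix()/" h.py
python3 - <<'E'
from h import *
for n in('top','scene'):
    c=camera(n); save(c,n+'1.png'); print(n,[ (k,c[k]) for k in c if k not in('color','range_z')])
    p=pts(c);np.save(n+'_p.npy',p); np.save(n+'_c.npy',c['color'])
    print(p[::80,::80,2].round())
print(get_obs())
E
```

```text
top [('fx', 589.380125567154), ('fy', 589.380125567154), ('cx', 314.64110880761615), ('cy', 225.53676588226836), ('xyz', array([4.39190706e+02, 5.52154383e-02, 9.56466847e+02])), ('rotation', array([  6.95732304,   1.07254359, -91.09596675]))]
[[ 89.   0.  -2.  -0.   1.  -4.   2.   0.]
 [ 39.  -1.  -0.   0.  -3.  12. 956.  -2.]
 [  2.   0.  -0.  -2.  70.  -3.  -1.  -3.]
 [  1.  -3.   6.  -1.  -2.  -6.  -3.   2.]
 [ -3.  -1.  -0.  -2.  -1.   2.  -0.  -2.]
 [  1.   1.   0.  -4.  -2.   2.   1.   1.]]
scene [('fx', 618.0024524295228), ('fy', 618.0024524295228), ('cx', 313.2463275824752), ('cy', 237.52621453457382), ('xyz', array([1310.24114646,  283.08469601,  679.43064868])), ('rotation', array([ 54.68737389,  -0.57795708, 109.3973671 ]))]
[[ 205.  131.   60.   92.   16.  -28.  161.  178.]
 [ -41.  -85.   73. -201. -203.  195. -118.  -83.]
 [  63.   49.    2.    0.   -2.   10.   -0.    1.]
 [  -0.   52.   -3.   -1.    2.   -2.    0.   -2.]
 [  -1.    2.    1.    1.   23.   -2.    1.   -1.]
 [   1.    4.    2.   -2.   -0.   69.    1.   -0.]]
{'t': 0.15, 'joint_pos': array([ 6.15016203e+01,  7.12730955e+00,  9.46161008e+01,  1.74221880e-03,
        7.83517253e+01, -4.73130072e+00]), 'qvel': array([-0.08736572, -0.12141885, -0.28714369,  0.03496967, -0.04562336,
        0.05920122]), 'joint_torque': array([ 4.13730850e-04, -4.24228513e+01, -3.66012239e+01, -5.72175702e-05,
        4.65154502e-03, -2.98910754e-05]), 'eef_pos': array([261.74165357, 594.45530184, 230.30840305]), 'orientation': array([-1.79905329e+02, -9.54700864e-03,  1.56232560e+02]), 'contact_force': array([-0.2233137 , -0.20583953,  0.18409191]), 'torque': array([-0.0059595 , -0.05042995,  0.00333409]), 'finger_gap': 85.53148468548873}
```

View pics/top1.png

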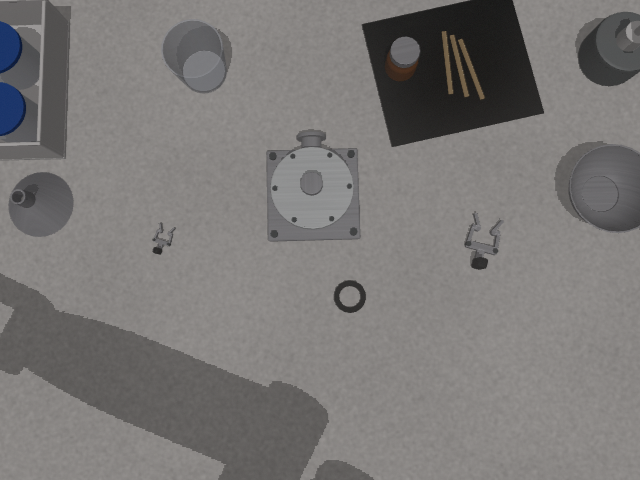

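View pics/scene1.png

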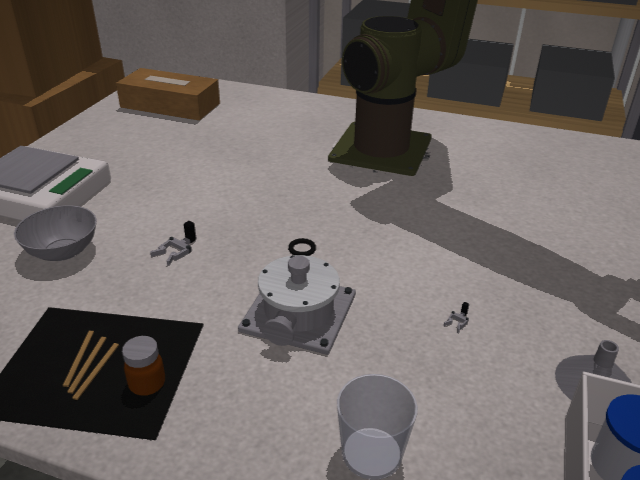

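The top view shows the large clip at about (482,245), mouth up, with its lug at (479,263). The shaft head is at (312,183) and the small clip at (163,238). Next I measure these.

```bash
python3 - <<'E'
from h import *
for n in('top','scene'):
    p=np.load(n+'_p.npy'); c=np.load(n+'_c.npy').astype(int)
    if n=='top': x0,x1,y0,y1=455,510,205,280; hx=(290,335,160,205); cv=(265,360,140,240)
    else: x0,x1,y0,y1=145,205,215,270; hx=(280,318,250,285); cv=(250,345,250,330)
    q=p[y0:y1,x0:x1].reshape(-1,3); k=c[y0:y1,x0:x1].reshape(-1,3).sum(1)
    for a,b in((28,50),(34,46),(5,16)):
        s=q[(q[:,2]>a)&(q[:,2]<b)]; print(n,a,b,len(s),np.median(s,0).round(1),s.min(0).round(),s.max(0).round())
    s=q[k<120]; print('dark',len(s),s.mean(0).round(1),np.median(s,0).round(1))
    def reg(r,a,b):
        q=p[r[2]:r[3],r[0]:r[1]].reshape(-1,3); return q[(q[:,2]>a)&(q[:,2]<b)]
    s=reg(hx,97,112); (cc,r)=cv2.minEnclosingCircle(s[:,:2].astype(np.float32)); print('head',len(s),np.median(s,0).round(1),cc,r)
    s=reg(cv,64,76); (cc,r)=cv2.minEnclosingCircle(s[:,:2].astype(np.float32)); print('cover',len(s),np.median(s,0).round(1),cc,r)
c=np.load('top_c.npy')
cv2.imwrite('pics/z1.png',cv2.resize(c[195:285,440:530,::-1],(540,540),interpolation=2))
cv2.imwrite('pics/z2.png',cv2.resize(np.load('scene_c.npy')[210:280,140:210,::-1],(560,560),interpolation=2))
E
```

```text
top 28 50 122 [ 488.6 -241.7   38.7] [ 480. -251.   29.] [ 497. -233.   42.]
top 34 46 109 [ 488.9 -242.9   38.9] [ 480. -251.   34.] [ 497. -233.   42.]
top 5 16 607 [ 521.  -248.8    9.4] [ 480. -288.    5.] [ 570. -226.   15.]
dark 0 [nan nan nan] [nan nan nan]
head 408 [606.7  18.2 103.1] (607.3196411132812, 18.329744338989258) 17.00922393798828
cover 4927 [604.1  18.   69.3] (607.4961547851562, 18.16841697692871) 64.08883666992188
scene 28 50 91 [ 495.6 -239.7   36.6] [ 485. -250.   29.] [ 503. -233.   42.]
scene 34 46 59 [ 493.9 -239.7   38.6] [ 485. -250.   34.] [ 503. -233.   42.]
scene 5 16 426 [ 525.4 -246.6    9.5] [ 486. -288.    5.] [ 573. -224.   15.]
dark 196 [ 506.1 -234.4   30.3] [ 497.1 -237.9   24.4]
head 297 [613.7  19.9 103.4] (610.6590576171875, 18.473007202148438) 17.893762588500977
cover 3072 [623.   27.6  69.8] (610.563720703125, 19.129236221313477) 66.44539642333984<stdin>:9: RuntimeWarning: Mean of empty slice.
  ret = um.true_divide(
  return _methods._mean(a, axis=axis, dtype=dtype,
```

View pics/z1.png

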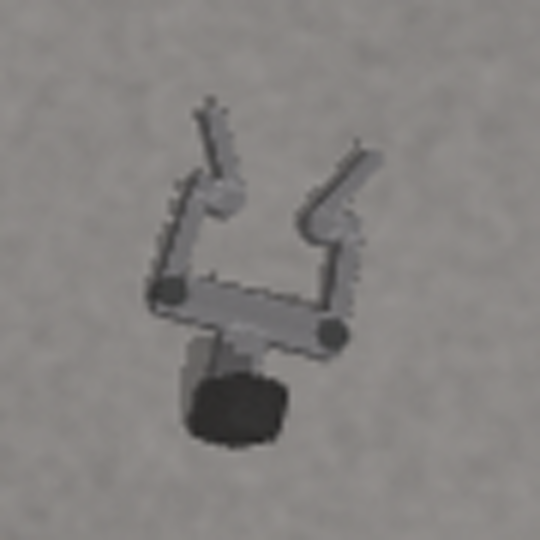

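View pics/z2.png

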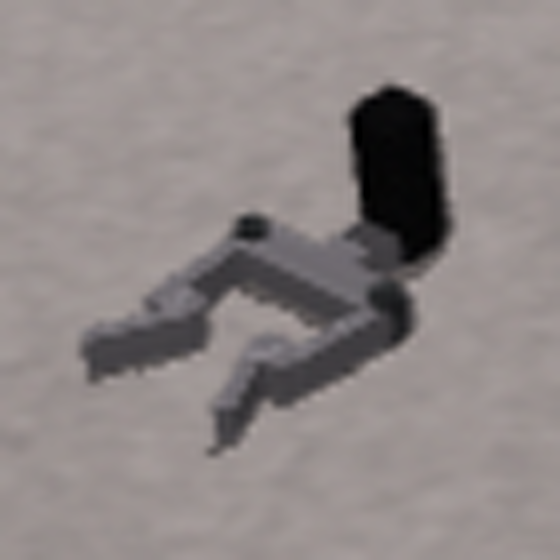

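```bash
python3 - <<'E'
from h import *
from scipy.spatial.transform import Rotation as Ro
c=camera('top'); R=Ro.from_euler('xyz',c['rotation'],degrees=True).as_matrix(); o=np.array(c['xyz'])
def pr(u,v,z):
    d=R@np.array([(u-c['cx'])/c['fx'],-(v-c['cy'])/c['fy'],-1]); return (o+d*(z-o[2])/d[2])[:2]
Z=lambda a,b,z:pr(440+(a+.5)/6-.5,195+(b+.5)/6-.5,z)
a,b=Z(172,290,10),Z(332,333,10); L,Rr=Z(208,103,10),Z(373,157,10)
lug=Z(240,408,40)
d=a-b; print(a,b,np.hypot(*d),'yaw',np.degrees(np.arctan2(-d[0],d[1])))
d=L-Rr; print(L,Rr,np.hypot(*d),'yaw',np.degrees(np.arctan2(-d[0],d[1])))
m=(L+Rr)/2-(a+b)/2;print('axis',m,np.degrees(np.arctan2(m[1],m[0]))); print('lug',lug)
m=(L+Rr)/2-lug;print('axis lug-tip',np.hypot(*m),np.degrees(np.arctan2(m[1],m[0])))
p=pts(c)[205:280,455:510].reshape(-1,3); s=p[(p[:,2]>5)&(p[:,2]<15)]
print(cv2.minAreaRect(s[:,:2].astype(np.float32)))
E
```

```text
[ 521.66097882 -230.33889924] [ 509.26940676 -272.23230399] 43.687623181028705 yaw -16.477591981512532
[ 571.92539528 -242.53060606] [ 556.33612519 -285.82011965] 46.010947921513186 yaw -19.804787579514016
axis [ 48.66556744 -12.88976124] -14.834950716117808
lug [ 488.17354331 -238.93649756]
axis lug-tip 80.04060922313558 -18.380480258757185
((517.995361328125, -249.8297119140625), (67.1370849609375, 102.83893585205078), 83.66566467285156)
```

```bash
python3 -m pendant '{"hand":[0,0,0,0,0,0,0,0,0,0],"offset":[[0.9,-3.3,0],[0.9,-3.3,0],[0.9,-3.3,0],[0.9,-3.3,0],[0.9,-3.3,0],[0.9,-3.3,0],[0.9,-3.3,0],[0.9,-3.3,0],[0.9,-3.3,0],[0.9,-3.3,0]],"delta_rot":[[0,0,0.012],[0,0,0.012],[0,0,0.012],[0,0,0.012],[0,0,0.012],[0,0,0.012],[0,0,0.012],[0,0,0.012],[0,0,0.012],[0,0,0.012]]}'
python3 -m pendant '{"hand":[0,0,0,0,0,0,0,0,0,0],"offset":[[0.9,-3.3,0],[0.9,-3.3,0],[0.9,-3.3,0],[0.9,-3.3,0],[0.9,-3.3,0],[0.9,-3.3,0],[0.9,-3.3,0],[0.9,-3.3,0],[0.9,-3.3,0],[0.9,-3.3,0]],"delta_rot":[[0,0,0],[0,0,0],[0,0,0],[0,0,0],[0,0,0],[0,0,0],[0,0,0],[0,0,0],[0,0,0],[0,0,0]]}'
```

```text
t: 1.03
eef_pos: [351.9, 263.3, 231.2]
orientation: [180.0, 0.0, 163.2]
contact_force: [0.6, -0.6, -0.4]
finger_gap: 85.6
t: 1.87
eef_pos: [442.0, -66.9, 231.4]
orientation: [180.0, 0.0, 163.1]
contact_force: [1.5, 0.1, 0.1]
finger_gap: 85.5
```

```bash
python3 -m pendant '{"hand":[0,0,0,0,0,0,0,0,0,0],"offset":[[0.6,-2.18,-1.4],[0.6,-2.18,-1.4],[0.6,-2.18,-1.4],[0.6,-2.18,-1.4],[0.6,-2.18,-1.4],[0.6,-2.18,-1.4],[0.6,-2.18,-1.4],[0.6,-2.18,-1.4],[0,0,0],[0,0,0]],"delta_rot":[[0,0,0],[0,0,0],[0,0,0],[0,0,0],[0,0,0],[0,0,0],[0,0,0],[0,0,0],[0,0,0],[0,0,0]]}'
python3 - <<'E'
from h import *
c=camera('scene'); cv2.imwrite('pics/s2.png',cv2.resize(c['color'][120:290,80:300,::-1],(770,595)))
E
```

```text
t: 2.7
eef_pos: [489.3, -239.8, 118.0]
orientation: [179.9, -0.2, 163.0]
contact_force: [0.1, -0.6, 0.1]
finger_gap: 85.0
```

View pics/s2.png

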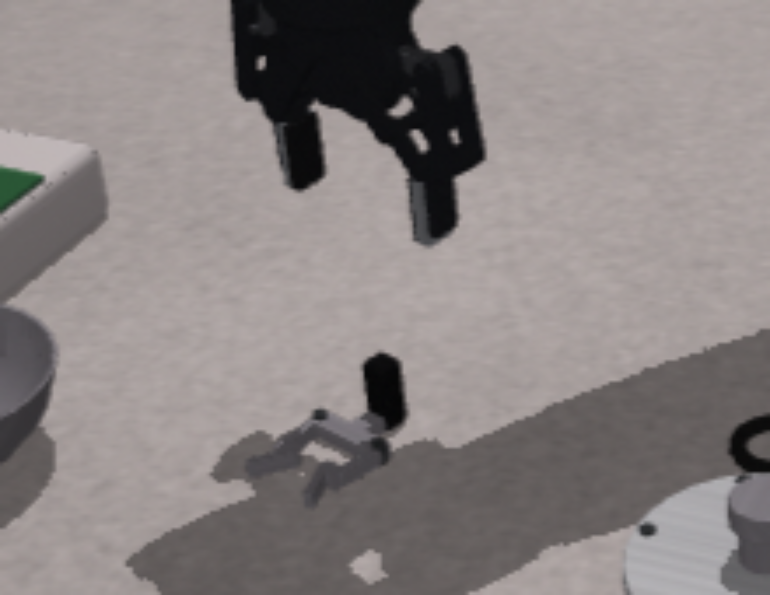

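The open fingers straddle the lug (crop (383,385)) and the jaw direction lines up with the clip. Going down.

```bash
python3 -m pendant '{"hand":[0,0,0,0,0,0,0,0,0,0],"offset":[[0.02,-0.05,-1.6],[0.02,-0.05,-1.6],[0,0,-1.6],[0,0,-1.6],[0,0,-1.6],[0,0,-1.3],[0,0,-1.0],[0,0,-0.5],[0,0,-0.2],[0,0,0]],"delta_rot":[[0,0,0],[0,0,0],[0,0,0],[0,0,0],[0,0,0],[0,0,0],[0,0,0],[0,0,0],[0,0,0],[0,0,0]]}'
python3 -m pendant '{"hand":[60,100,130,160,180,200,215,225,235,245],"offset":[[0,0,0],[0,0,0],[0,0,0],[0,0,0],[0,0,0],[0,0,0],[0,0,0],[0,0,0],[0,0,0],[0,0,0]],"delta_rot":[[0,0,0],[0,0,0],[0,0,0],[0,0,0],[0,0,0],[0,0,0],[0,0,0],[0,0,0],[0,0,0],[0,0,0]]}'
python3 - <<'E'
from h import *
c=camera('scene'); cv2.imwrite('pics/s3.png',cv2.resize(c['color'][120:290,80:300,::-1],(770,595)))
E
```

```text
t: 3.58
eef_pos: [490.5, -240.4, 9.4]
orientation: [180.0, 0.0, 163.1]
contact_force: [0.6, 0.3, -0.2]
finger_gap: 85.3
t: 4.42
eef_pos: [490.7, -240.9, 9.7]
orientation: [-180.0, 0.0, 163.1]
contact_force: [-0.3, -0.9, 3.0]
finger_gap: 15.2
```

View pics/s3.png

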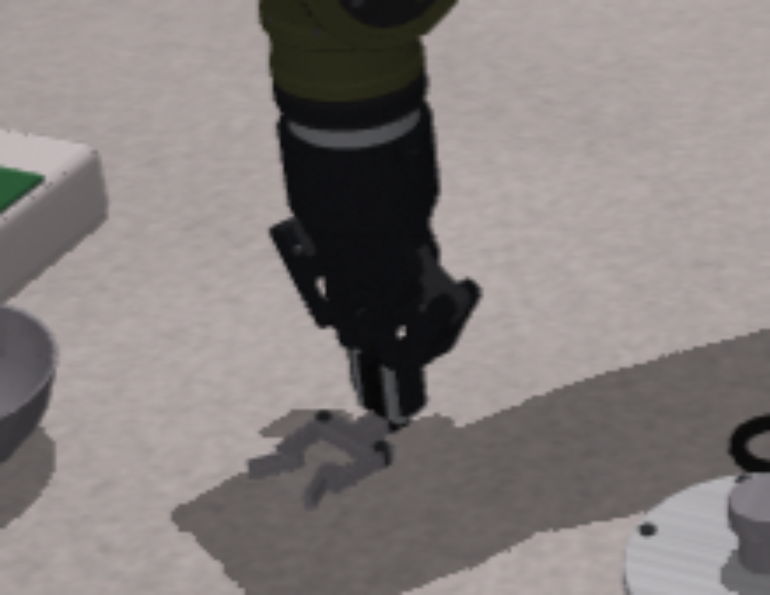

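```bash
python3 -m pendant '{"hand":[255,255,255,255,255,255,255,255,255,255],"offset":[[0,0,0],[0,0,0.5],[0,0,1.3],[0,0,1.8],[0,0,1.8],[0,0,1.8],[0,0,1.3],[0,0,1.0],[0,0,0],[0,0,0]],"delta_rot":[[0,0,0],[0,0,0],[0,0,0],[0,0,0],[0,0,0],[0,0,0],[0,0,0],[0,0,0],[0,0,0],[0,0,0]]}'
python3 -m pendant '{"hand":[255,255,255,255,255,255,255,255,255,255],"offset":[[0,1,0],[0,2,0],[0,2.9,0],[0,2.9,0],[0,2.9,0],[0,2.9,0],[0,2.9,0],[0,2.9,0],[0,2.9,0],[0,2.9,0]],"delta_rot":[[0,0,0],[0,0,0],[0,0,0],[0,0,0],[0,0,0],[0,0,0],[0,0,0],[0,0,0],[0,0,0],[0,0,0]]}'
python3 -m pendant '{"hand":[255,255,255,255,255,255,255,255,255,255],"offset":[[0,2,0],[0,1,0],[0,0.2,0],[0,0,0],[0,0,0],[0,0,0],[0,0,0],[0,0,0],[0,0,0],[0,0,0]],"delta_rot":[[0,0,0],[0,0,0],[0,0,0],[0,0,0],[0,0,0],[0,0,0],[0,0,0],[0,0,0],[0,0,0],[0,0,0]]}'
python3 - <<'E'
from h import *
for n in('scene','top'):
    c=camera(n); np.save(n+'_p2.npy',pts(c)); np.save(n+'_c2.npy',c['color'])
    r=c['color'][170:340,200:400] if n=='scene' else c['color'][140:290,220:400]
    cv2.imwrite('pics/%s4.png'%n,cv2.resize(r[:,:,::-1],None,fx=4 if n=='top' else 3.5,fy=4 if n=='top' else 3.5))
print(get_obs()['eef_pos'],get_obs()['finger_gap'])
E
```

```text
t: 5.3
eef_pos: [490.4, -240.5, 104.6]
orientation: [-180.0, 0.0, 163.1]
contact_force: [-0.3, -0.3, -1.0]
finger_gap: 15.0
t: 6.13
eef_pos: [488.7, 23.5, 102.7]
orientation: [-180.0, -0.2, 163.1]
contact_force: [1.2, 0.3, -0.7]
finger_gap: 14.9
t: 6.97
eef_pos: [490.4, 53.1, 104.4]
orientation: [-180.0, 0.0, 163.1]
contact_force: [-0.9, -0.4, -1.6]
finger_gap: 15.0
[490.3925552   53.25245774 104.33491553] 14.927510261602396
```

View pics/scene4.png

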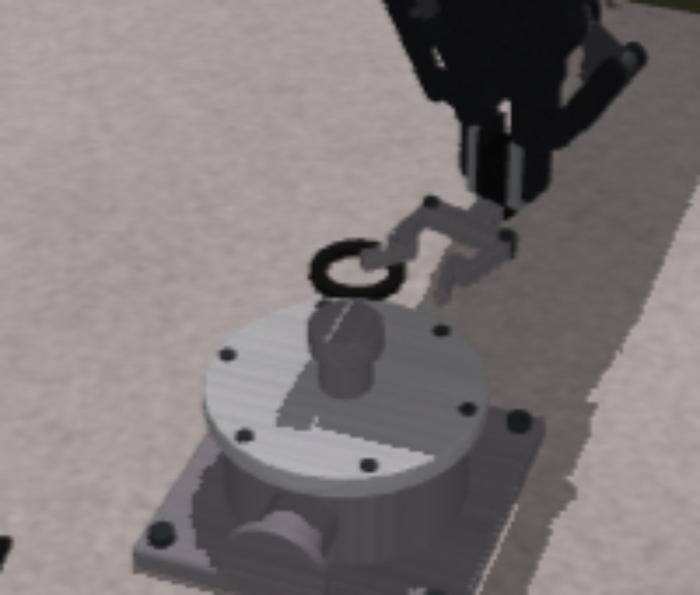

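View pics/top4.png

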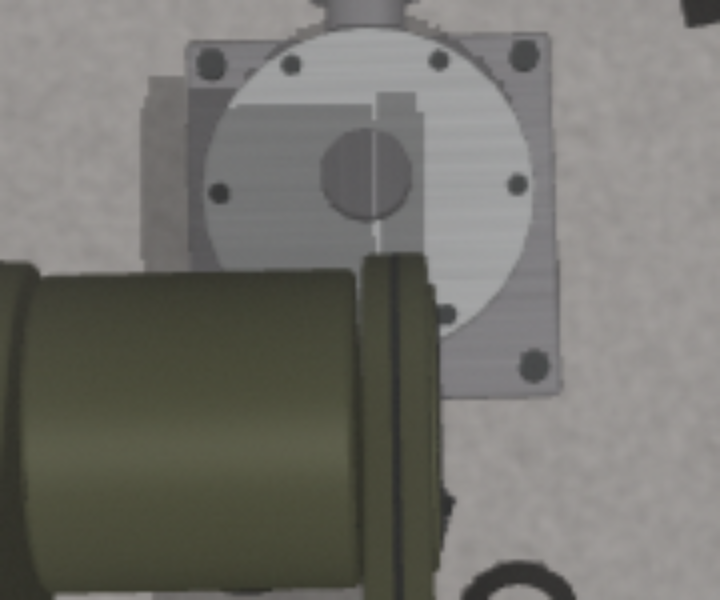

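```bash
python3 - <<'E'
from h import *
from scipy.spatial.transform import Rotation as Ro
c=camera('scene'); p=np.load('scene_p2.npy')
R=Ro.from_euler('xyz',c['rotation'],degrees=True).as_matrix(); o=np.array(c['xyz'])
def pr(u,v,z):
    d=R@np.array([(u-c['cx'])/c['fx'],-(v-c['cy'])/c['fy'],-1]); return (o+d*(z-o[2])/d[2])[:2]
Z=lambda a,b,z:pr(200+(a+.5)/3.5-.5,170+(b+.5)/3.5-.5,z)
q=p[222:258,300:350]
m=(q[...,2]>85)&(q[...,2]<112); s=q[m]; print(len(s),np.percentile(s[:,2],[5,25,50,75,95]).round(1))
g=np.array([610.6,18.8]); th=np.radians(-16.9); u=np.array([np.cos(th),np.sin(th)]); v=np.array([-u[1],u[0]])
for nm,a,b in(('rl',430,201),('rr',507,236),('tipL',368,258),('tipR',443,296)):
    P=Z(a,b,105); print(nm,P.round(1),'rel groove x,y',((P-g)@u).round(1),((P-g)@v).round(1))
r=(s[:,:2]-g); X=r@u;Y=r@v
for lo in range(-120,-40,6):
    k=(X>lo)&(X<lo+6)
    if k.sum()>2: print(lo,k.sum(),Y[k].min().round(1),Y[k].max().round(1),np.median(s[k,2]).round(1))
e=get_obs()['eef_pos'][:2]; print('tcp rel (scene groove)',(e-g)@u,(e-g)@v, 'top groove',(e-[607.4,18.2])@u,(e-[607.4,18.2])@v)
E
```

```text
691 [ 96.  100.  103.5 104.9 107.8]
rl [510.   23.6] rel groove x,y -97.7 -24.6
rr [524.8  66.1] rel groove x,y -95.8 20.3
tipL [563.1  11.9] rel groove x,y -43.4 -20.4
tipR [578.6  52.9] rel groove x,y -40.5 23.4
-120 65 -15.2 13.5 106.7
-114 29 -14.6 11.2 104.2
-108 17 -7.0 10.8 104.2
-102 66 -25.2 24.5 104.5
-96 142 -26.2 25.3 102.5
-90 52 -26.9 24.5 102.8
-84 35 -25.1 23.3 103.3
-78 27 -25.1 22.9 103.0
-72 59 -26.3 22.9 103.6
-66 71 -24.0 22.6 102.3
-60 34 -21.8 16.8 102.9
-54 42 -27.5 21.0 103.1
-48 38 -26.8 21.3 101.2
tcp rel (scene groove) -125.04902125577681 -1.9260378260836186 top groove -122.16163910295137 -0.4217026561346416
```

```bash
python3 -m pendant '{"hand":[255,255,255,255,255,255,255,255,255,255],"offset":[[0.03,0.1,-0.6],[0,0,-0.9],[0,0,-0.5],[0.48,-0.145,0],[0.67,-0.203,0],[0.96,-0.29,0],[0.96,-0.29,0],[0.48,-0.145,0],[0.28,-0.087,0],[0,0,0]],"delta_rot":[[0,0,0],[0,0,0],[0,0,0],[0,0,0],[0,0,0],[0,0,0],[0,0,0],[0,0,0],[0,0,0],[0,0,0]]}'
python3 - <<'E'
from h import *
c=camera('scene'); cv2.imwrite('pics/s5.png',cv2.resize(c['color'][170:340,200:400][:,:,::-1],None,fx=3.5,fy=3.5))
E
```

```text
t: 7.95
eef_pos: [530.0, 42.5, 84.6]
orientation: [180.0, 0.0, 163.1]
contact_force: [-0.3, 0.6, -0.5]
finger_gap: 15.2
```

View pics/s5.png

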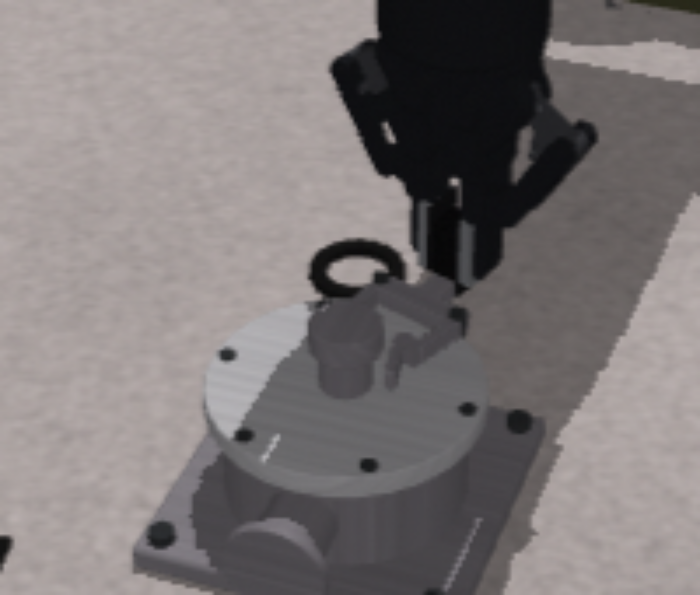

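The clip is level with the groove and its mouth is just in front of the shaft at (345,370). Now pushing slowly.

```bash
python3 -m pendant '{"hand":[255,255,255,255,255,255,255,255,255,255],"offset":[[0.287,-0.087,0],[0.287,-0.087,0],[0.287,-0.087,0],[0.287,-0.087,0],[0.287,-0.087,0],[0.287,-0.087,0],[0.287,-0.087,0],[0.287,-0.087,0],[0,0,0],[0,0,0]],"delta_rot":[[0,0,0],[0,0,0],[0,0,0],[0,0,0],[0,0,0],[0,0,0],[0,0,0],[0,0,0],[0,0,0],[0,0,0]]}'
python3 -m pendant '{"hand":[255,255,255,255,255,255,255,255,255,255],"offset":[[0.191,-0.058,0],[0.191,-0.058,0],[0.191,-0.058,0],[0,0,0],[0,0,0],[0,0,0],[0,0,0],[0,0,0],[0,0,0],[0,0,0]],"delta_rot":[[0,0,0],[0,0,0],[0,0,0],[0,0,0],[0,0,0],[0,0,0],[0,0,0],[0,0,0],[0,0,0],[0,0,0]]}'
python3 - <<'E'
from h import *
c=camera('scene'); cv2.imwrite('pics/s6.png',cv2.resize(c['color'][170:340,200:400][:,:,::-1],None,fx=3.5,fy=3.5))
E
```

```text
t: 8.83
eef_pos: [550.3, 36.2, 83.0]
orientation: [-180.0, -0.3, 163.1]
contact_force: [-4.1, 1.1, -2.2]
finger_gap: 15.4
t: 9.67
eef_pos: [558.3, 34.0, 84.9]
orientation: [180.0, 0.1, 163.1]
contact_force: [2.3, -1.2, -0.6]
finger_gap: 14.9
```

View pics/s6.png

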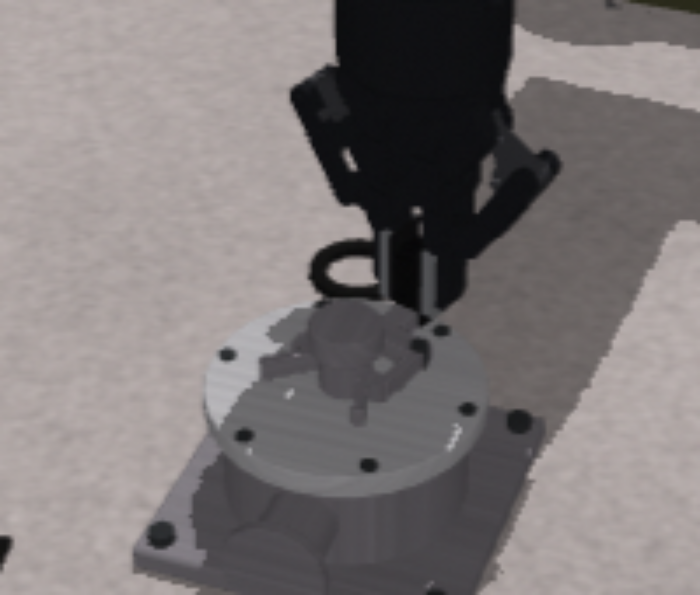

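The force flipped from -4 to +2 N, so the jaws have passed the throat and are drawing in. Now finishing against the back bar.

```bash
python3 -m pendant '{"hand":[255,255,255,255,255,255,255,255,255,255],"offset":[[0.191,-0.058,0],[0.191,-0.058,0],[0,0,0],[0,0,0],[0,0,0],[0,0,0],[0,0,0],[0,0,0],[0,0,0],[0,0,0]],"delta_rot":[[0,0,0],[0,0,0],[0,0,0],[0,0,0],[0,0,0],[0,0,0],[0,0,0],[0,0,0],[0,0,0],[0,0,0]]}'
python3 -m pendant '{"hand":[255,255,255,255,255,255,255,255,255,255],"offset":[[0.191,-0.058,0],[0,0,0],[0,0,0],[0,0,0],[0,0,0],[0,0,0],[0,0,0],[0,0,0],[0,0,0],[0,0,0]],"delta_rot":[[0,0,0],[0,0,0],[0,0,0],[0,0,0],[0,0,0],[0,0,0],[0,0,0],[0,0,0],[0,0,0],[0,0,0]]}'
```

```text
t: 10.55
eef_pos: [561.4, 33.0, 84.3]
orientation: [-180.0, -0.0, 163.1]
contact_force: [-0.1, 0.7, -1.4]
finger_gap: 15.3
t: 11.38
eef_pos: [563.6, 32.4, 84.5]
orientation: [180.0, 0.0, 163.1]
contact_force: [1.6, 0.7, -0.7]
finger_gap: 15.1
```

```bash
python3 -m pendant '{"hand":[255,255,255,255,255,255,255,255,255,255],"offset":[[0.191,-0.058,0],[0,0,0],[0,0,0],[0,0,0],[0,0,0],[0,0,0],[0,0,0],[0,0,0],[0,0,0],[0,0,0]],"delta_rot":[[0,0,0],[0,0,0],[0,0,0],[0,0,0],[0,0,0],[0,0,0],[0,0,0],[0,0,0],[0,0,0],[0,0,0]]}'
python3 -m pendant '{"hand":[255,255,255,255,255,255,255,255,255,255],"offset":[[0.191,-0.058,0],[0,0,0],[0,0,0],[0,0,0],[0,0,0],[0,0,0],[0,0,0],[0,0,0],[0,0,0],[0,0,0]],"delta_rot":[[0,0,0],[0,0,0],[0,0,0],[0,0,0],[0,0,0],[0,0,0],[0,0,0],[0,0,0],[0,0,0],[0,0,0]]}'
python3 - <<'E'
from h import *
c=camera('scene'); cv2.imwrite('pics/s7.png',cv2.resize(c['color'][170:340,200:400][:,:,::-1],None,fx=3.5,fy=3.5))
E
```

```text
t: 12.22
eef_pos: [565.2, 31.9, 84.2]
orientation: [-180.0, -0.0, 163.1]
contact_force: [-0.5, 0.1, -1.3]
finger_gap: 15.1
t: 13.05
eef_pos: [565.4, 31.8, 84.2]
orientation: [-180.0, -0.3, 163.1]
contact_force: [-8.2, 2.0, 3.1]
finger_gap: 15.4
```

View pics/s7.png

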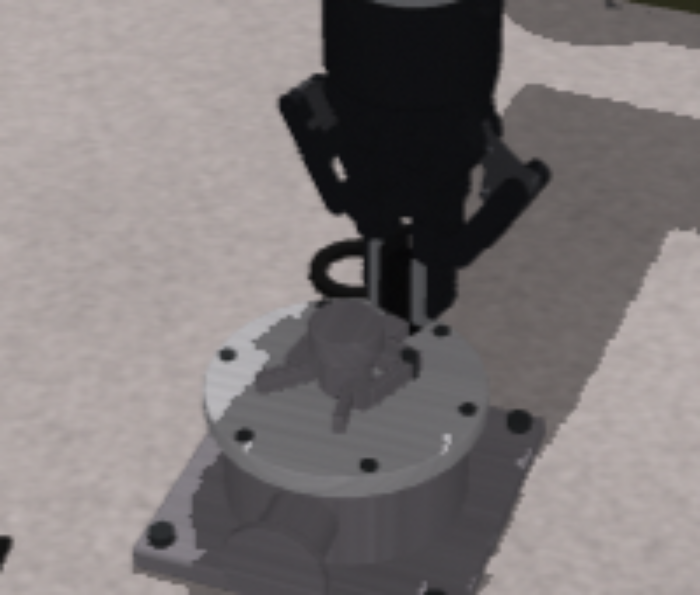

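The back bar has bottomed on the shaft (-8 N, motion stopped at the expected spot). Backing off the load, opening and rising.

```bash
python3 -m pendant '{"hand":[255,255,255,220,180,140,100,60,0,0],"offset":[[-0.12,0.036,0],[0,0,0],[0,0,0],[0,0,0],[0,0,0],[0,0,0],[0,0,0],[0,0,0],[0,0,0],[0,0,0]],"delta_rot":[[0,0,0],[0,0,0],[0,0,0],[0,0,0],[0,0,0],[0,0,0],[0,0,0],[0,0,0],[0,0,0],[0,0,0]]}'
python3 -m pendant '{"hand":[0,0,0,0,0,0,0,0,0,0],"offset":[[0,0,0],[0,0,0.5],[0,0,1.5],[0,0,2],[0,0,2.5],[0,0,2.5],[0,0,2.5],[0,0,2.5],[0,0,1],[0,0,0]],"delta_rot":[[0,0,0],[0,0,0],[0,0,0],[0,0,0],[0,0,0],[0,0,0],[0,0,0],[0,0,0],[0,0,0],[0,0,0]]}'
python3 -m pendant '{"hand":[0,0,0,0,0,0,0,0,0,0],"offset":[[-0.8,-1,0],[-0.8,-2,0],[-0.8,-3.5,0],[-0.8,-3.5,0],[-0.8,-3.5,0],[-0.8,-3.5,0],[-0.8,-3.5,0],[-0.8,-3.5,0],[-0.8,-3,0],[0,0,0]],"delta_rot":[[0,0,0],[0,0,0],[0,0,0],[0,0,0],[0,0,0],[0,0,0],[0,0,0],[0,0,0],[0,0,0],[0,0,0]]}'
python3 - <<'E'
from h import *
for n in('scene','top'):
    c=camera(n); np.save(n+'_p3.npy',pts(c)); np.save(n+'_c3.npy',c['color'])
    r=c['color'][170:340,200:400] if n=='scene' else c['color'][130:250,220:400]
    cv2.imwrite('pics/%s8.png'%n,cv2.resize(r[:,:,::-1],None,fx=4 if n=='top' else 3.5,fy=4 if n=='top' else 3.5))
E
```

```text
t: 13.93
eef_pos: [566.3, 31.5, 84.5]
orientation: [180.0, 0.0, 163.1]
contact_force: [0.4, -0.1, -0.7]
finger_gap: 83.4
t: 14.77
eef_pos: [567.8, 31.6, 238.3]
orientation: [179.9, 0.4, 163.1]
contact_force: [0.6, 0.4, 0.2]
finger_gap: 85.2
t: 15.6
eef_pos: [490.9, -242.5, 231.3]
orientation: [-179.9, -0.3, 162.8]
contact_force: [-0.4, -0.2, -0.6]
finger_gap: 85.6
```

View pics/scene8.png

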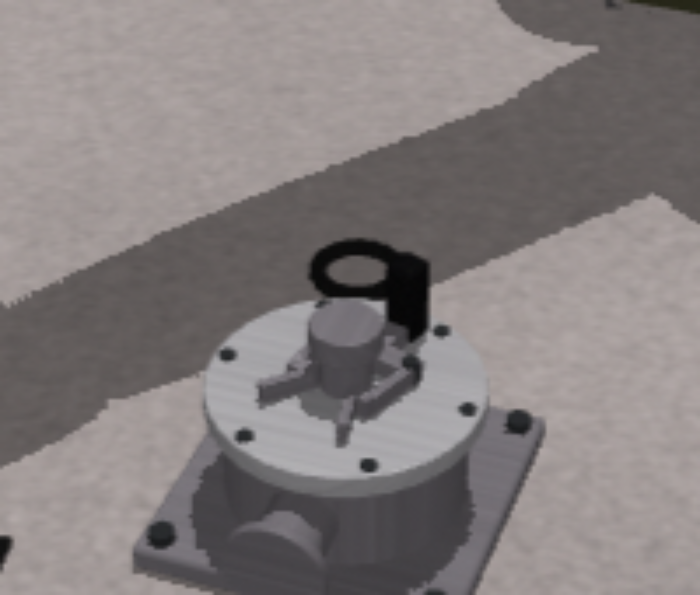

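View pics/top8.png

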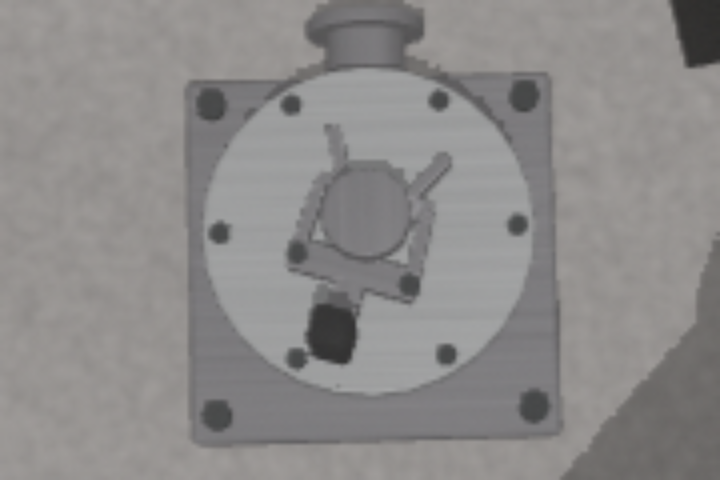

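Both views show the clip round the shaft and the lug standing free (top crop (332,332)). Now a check by numbers.

```bash
python3 - <<'E'
from h import *
p=np.load('top_p3.npy'); q=p[130:250,260:360].reshape(-1,3)
col=np.load('top_c3.npy')[130:250,260:360].reshape(-1,3).astype(int).sum(1)
head=q[(q[:,2]>98)&(q[:,2]<110)&(abs(q[:,0]-607)<22)&(abs(q[:,1]-18)<22)]
hc=np.array(cv2.minEnclosingCircle(head[:,:2].astype(np.float32))[0])
lug=q[(q[:,2]>105)&(q[:,0]<580)]; lc=np.array(cv2.minAreaRect(lug[:,:2].astype(np.float32))[0])
print(len(lug),'lug z',np.median(lug[:,2]),'lug c',lc,'head',hc,'dist',np.hypot(*(hc-lc)))
th=np.radians(-16.9);u=np.array([np.cos(th),np.sin(th)]);v=np.array([-u[1],u[0]])
print('lug rel x,y',(lc-hc)@u,(lc-hc)@v)
cl=q[(q[:,2]>75)&(q[:,2]<95)]; X=(cl[:,:2]-hc)@u;Y=(cl[:,:2]-hc)@v
for lo in range(-60,45,6):
    k=(X>=lo)&(X<lo+6)
    if k.sum()>2: print(lo,k.sum(),Y[k].min().round(1),Y[k].max().round(1),np.median(cl[k,2]).round(1))
a=np.load('top_p.npy')[215:262,145:185].reshape(-1,3);b=p[215:262,145:185].reshape(-1,3)
for s in(a,b):
    s=s[(s[:,2]>5)&(s[:,2]<30)]; print('small',len(s),s.mean(0))
E
```

```text
162 lug z 109.60145291436083 lug c [505.01293945  21.37282753] head [607.14776611  18.33246803] dist 102.18006949876082
lug rel x,y -98.60782872893219 -26.781760885669268
-54 19 -7.7 7.2 84.5
-48 4 -7.4 -7.3 88.4
-36 18 -5.4 5.7 79.3
-30 30 -5.3 6.4 79.3
-24 135 -25.1 25.4 79.8
-18 123 -24.9 25.5 79.9
-12 35 -24.4 25.5 78.6
-6 33 -23.9 53.1 79.7
0 28 -23.2 24.3 79.8
6 32 -22.9 24.4 79.5
12 35 -21.2 22.9 79.4
18 34 -19.8 19.3 79.0
24 35 -22.9 23.1 79.4
30 18 -23.8 24.2 78.6
small 218 [536.7462708  265.0646569   10.19372101]
small 217 [536.14007013 264.74038721  10.38180855]
```

```bash
python3 - <<'E'
from h import *
o=get_obs(); print(o['t'],o['contact_force'],o['qvel'].round(2)); print(hand_in())
E
```

```text
15.7 [-0.43029749  0.00738676  0.4187417 ] [ 2.46 -0.61 -0.24  0.34  0.2   0.31]
the job is handed in; nothing more can be done
None
```

The large clip is snapped home in the groove and released. I handed the job in at 15.7 s, and no verdict was reported. I gripped it by its lug, carried it to the pump, and pushed it in along its own axis until the back bar bottomed on the shaft at about 8 N.

Last checks, from the top camera:
- **Seat along x:** the back bar lies about 12 to 24 mm behind the shaft axis and the jaw tips reach about 34 mm past it. That puts the clip's origin within about 1–2 mm of the axis.
- **Seat along y:** the clip sits symmetrically about the shaft to within 1 mm.
- **Height and tilt:** the clip's top is level at about 79.5 mm, so its underside rests on the cover.
- **Small clip:** it shows less than 1 mm of change.
- **Robot:** the arm stood clear of everything, with about 0 N on the tool and slowing to a stop at hand-in.

- **Check that failed:** my automatic lug-centre estimate came out at 102 mm from the shaft instead of 46. I put this down to stray depth points in the crop and did not rerun it. The picture and the clip's outline both agree with a seated clip.
- **Cameras:** the two cameras disagreed by about 3 mm on the pump's position, so I relied on the contact force to judge the final seating.

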